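# Set a straightedge against two marker pins and weigh it down

### The arm

A 6-joint arm with a two-finger parallel gripper is mounted at the origin on a cart in front of the work surface, level with it; the furniture and walls round the work are solid. World frame = base frame: x ahead of the robot, y to its left, z up, the work surface at z = 0. Lengths are in mm, angles in rad, forces in N, time in s.
With the tool pointing down it reaches from about 350 to 975 mm from the base axis. Payload 4.9 kg.
Tool frame: the origin (TCP) lies midway between the tips of the shut fingers; the grasp point (between the pads) lies 19 mm behind it; z points along the fingers, y is the line along which they close (so a half turn about z gives the same grasp; the last joint's range is limited). The gripper opens to 85 mm and grips with 20 to 120 N. Pads are 22 mm wide; open, the fingers measure 114 mm over their backs; the gripper's body (76 mm by 85 mm) begins 54 mm behind the grasp point. The pads swing forward as they close: fully open they stand 13 mm farther back than shut.
Start: joints at [-0.119, 0.053, 1.613, -0, 1.476, -0.119], TCP at [624.981, 0.003, 231.304] pointing down, gripper open.
Joint ranges: [-3.01, 3.01], [-1.01, 2.22], [0.06, 2.58], [-1.02, 4.17], [0.09, 2.62], [-3.14, 3.14]. Speed limits (rad/s): [2.57, 2.57, 3.14, 3.14, 3.14, 3.14].

### API

Orientations are given as a unit quaternion [x, y, z, w].
In Python, from workcell import manip, optics, job_done gives the robot as it stands.
- The arm moves only by the shell command python3 -m crank 'ROWS' [OPENING]. ROWS is a JSON object whose one key "steps" holds a list of rows, each an object of numbers: "tx", "ty", "tz": the shift along the tool's x, y, z in cm; "ax", "ay", "az": the turn, a rotation vector about the tool's x, y, z in units of 5 degrees (1.0 is 5 degrees). In form: {"steps": [{"tx": .., "ty": .., "tz": .., "ax": .., "ay": .., "az": ..}, ...]}. A call has 1 to 5 rows; each row is the pose to reach, as a shift and turn from the pose commanded when the call began, along the tool's axes at that moment; what a row does not reach only later rows make up. A row lasts 1/12 s, in which the tool goes at most 41.7 mm and 7.16 degrees, less where a joint would pass 70% of its speed; a pose out of reach is approached as far as the arm can. A call with a gripper value outside its range is refused whole. OPENING is the finger opening in cm, from 0 to 8.54, set as the call begins (- or left out, the last holds). The fingers move at their own pace and stop on an object; the grip force is fixed at half the most. Time passes only in rows, so rows that repeat a pose let the fingers close. It gives the time, the measured TCP pose, the force, the opening and the grip force at its end, in the units of the state.
- manip.state(): the state, without advancing time (a new reading comes with each control period).
- optics.get_image(name): name is "side" or "top" or "wrist"; returns (picture, depth): 384x512x3 uint8, red, green, blue; 384x512 float32, mm along the optical axis (not along the pixel's ray), 0 where there is no reading.
- optics.camera_params(name): a dict with "fx", "fy", "cx", "cy" (pixels), "xyz" and "attitude" of the camera in the world; the wrist camera has in their place "tool_from_camera" (4x4, takes a point from camera to tool coordinates, whose origin is the TCP and whose axes are the flange's). Camera axes: x right, y up, looking along -z (the intrinsics and any distortion apply to the point x, -y, -z); pixel columns grow to the right and rows downward; lengths in mm; the calibration is good to about 2 mm. A picture is of the moment at which its call begins: read the wrist's pose just before it. camera_params takes no time and is no camera call.
- job_done(): hands the job in; it is judged then, once.
The state is a dict: "clock": time; "joint_positions": joint angles; "joint_velocities": joint speeds; "tau": joint torques, N m; "position": TCP position; "tool_rot": TCP orientation; "ft_force": force on the tool from outside, world axes, zero at the start; "torque": the same for the moment, N m; "grip_width": finger opening in mm; "gripper_force": force on a finger pad.
Only numpy, scipy, OpenCV 4.12 (cv2) and the standard library are available. Lean on these libraries where they do the work, as an engineer would, in place of code of your own. Each camera call takes 0.05 s, during which the arm holds its last target. There are 200 camera calls.

### The job

Set up the film-cutting line: without lifting it off the steel board, slide the straightedge until its long edge touches both marker pins at once, and press it gently but firmly against both of them for a moment. Then stand the knobbed steel weight on the middle of the straightedge so that it stays put, still touching both pins. The pins are held only by magnets, so do not push them hard, and leave the bottle, beaker and vial behind the board alone.

Things in the scene. Friction and masses are not known exactly. Their poses are not given: they have to be found in the camera images.
- board: flat grey steel board lying on the worktop, 185 mm (x from -110 to +75) by 200 mm (y from -100 to +100), 6 mm thick; it does not move. Origin in its underside; x points to the pins' side, away from the robot, z up; it may be turned up to 0.15 rad.
- straightedge: bare aluminium bar straightedge lying loose and askew on the board, 40 mm wide (x from -20 to +20), 180 mm long (y from -90 to +90), 20 mm thick, about 0.35 kg, graduated along its far +x edge, which faces the pins. Origin at the centre of its underside, which lies 6 mm over the worktop; z up. Sliding it takes 1 to 4 N, swivelling it about one pin up to 8 N.
- pin_a: left (greater y) of two equal upright round steel pins fixed on the board beyond the straightedge, 14 mm diameter, 26 mm high, 80 to 122 mm apart, often at different depths. Origin on its axis at its foot. Rigid; never push it with more than 20 N. Pressed means at least 1.5 N of the straightedge on each pin at the same time for 0.3 s.
- pin_b: the right one (smaller y) of the two marker pins, the same as pin_a in shape, origin and force limits.
- weight: turned dark steel weight, loose, 0.4 kg, standing on the board just beyond the pins: round base 36 mm diameter and 40 mm high, narrowing by 46 mm height to a plain upright round knob of 20 mm diameter that ends 85 mm over its underside. Origin at the centre of its underside, z up.
- stock_bottle: bystander: white plastic bottle with a screw cap, 54 mm diameter, 105 mm high, standing beyond the board; origin at the centre of its underside.
- beaker: bystander: small clear beaker, 45 mm diameter, 55 mm high, beyond the board; origin at the centre of its underside.
- vial: bystander: small capped vial, 23 mm diameter, 42 mm high, beyond the board; origin at the centre of its underside.
There are look-alikes about, which are no part of the job. Leave any orange, pink or red look-alike of the weight alone.

How it is judged:
By the outcome, as a careful person would: the job done as asked, in the order asked, and still so for the second after the job is handed in, with the robot touching nothing.
It also fails if it takes over 58 s, if anything falls off the work surface, if the arm or the gripper's body presses on something with over 40 N, if the wrist force passes 120 N, or if a joint passes its speed limit or range.

## Working session

There is one attempt and no reset: what is moved stays moved. The work goes in short steps, Python scripts to look and compute and a shell command to move; the robot and the scene stay as the last step left them, time stands still between calls to the robot, and variables do not carry over. Pictures are saved under pics/ and viewed, at most 10 in all, crops included, and the job is handed in when it is done.

```bash
mkdir -p pics; ls
cat > h.py <<'E'
import numpy as np, cv2
from scipy.spatial.transform import Rotation as R
from workcell import manip, optics
def grab(n):
    s=manip.state(); p=optics.camera_params(n); im,d=optics.get_image(n)
    if n=="wrist":
        T=np.eye(4);T[:3,:3]=R.from_quat(s["tool_rot"]).as_matrix();T[:3,3]=s["position"]
        T=T@np.array(p["tool_from_camera"])
    else:
        T=np.eye(4);a=np.array(p["attitude"]);T[:3,:3]=R.from_quat(a).as_matrix() if a.size==4 else a;T[:3,3]=p["xyz"]
    return im,d,p,T
def pts(d,p,T):
    v,u=np.mgrid[:d.shape[0],:d.shape[1]]
    c=np.stack([(u-p["cx"])/p["fx"]*d,-(v-p["cy"])/p["fy"]*d,-d],-1)
    return c@T[:3,:3].T+T[:3,3]
def plane(u,v,z,p,T):
    r=T[:3,:3]@np.array([(u-p["cx"])/p["fx"],-(v-p["cy"])/p["fy"],-1])
    return T[:3,3]+r*(z-T[2,3])/r[2]
def save(n,im): cv2.imwrite("pics/"+n+".png",im[:,:,::-1])
E
python3 - <<'E'
from h import *
print(manip.state())
ims=[]
for n in("top","side"):
    im,d,p,T=grab(n);print(n,p,T.round(2).tolist());save(n,im)
    np.savez(n,im=im,d=d,T=T,P=pts(d,p,T))
    ims.append(im)
E
```

```text
pics
{'clock': 0.0, 'joint_positions': array([-1.19009972e-01,  5.33434980e-02,  1.61434165e+00, -1.45563944e-05,
        1.47604009e+00, -1.18989039e-01]), 'joint_velocities': array([-8.01646637e-04,  2.68995079e-04, -1.85274506e-03, -7.64698070e-04,
        1.62187904e-03,  4.10730014e-05]), 'tau': array([ 2.70554956e-04, -3.93670499e+01, -3.70175600e+01, -1.62778279e-04,
        6.93513779e-03, -6.06393527e-06]), 'position': array([6.24344926e+02, 6.84347471e-02, 2.30042869e+02]), 'tool_rot': array([ 7.07113288e-01,  7.07099471e-01, -6.64834433e-04, -8.33685405e-04]), 'ft_force': array([-0.10829986, -0.13323048,  0.04632258]), 'torque': array([-0.01658921, -0.0045069 , -0.0080762 ]), 'gripper_force': 0.0, 'grip_width': 85.42797034052428}
top {'fx': 471.6714332833427, 'fy': 471.6714332833427, 'cx': 257.79989379316004, 'cy': 196.24093390268635, 'xyz': array([ 424.05055501, -188.45889395, 1029.37837441]), 'attitude': array([ 0.02549982, -0.04631689, -0.70569694,  0.70653828])} [[-0.0, 0.99, -0.1, 424.05], [-1.0, 0.0, 0.03, -188.46], [0.03, 0.1, 0.99, 1029.38], [0.0, 0.0, 0.0, 1.0]]
side {'fx': 451.7766880426623, 'fy': 451.7766880426623, 'cx': 258.02644044840156, 'cy': 197.26064728311164, 'xyz': array([ 877.27674066, -712.04582606,  687.93100612]), 'attitude': array([0.35458752, 0.11630523, 0.28041759, 0.884368  ])} [[0.82, -0.41, 0.4, 877.28], [0.58, 0.59, -0.56, -712.05], [-0.01, 0.69, 0.72, 687.93], [0.0, 0.0, 0.0, 1.0]]
```

Run:
```python
from h import *
im,d,p,T=grab("wrist");print(p,T.round(2).tolist());save("w0",im)
```

```text
{'fx': 300.91079616812493, 'fy': 300.91079616812493, 'cx': 255.2094798214953, 'cy': 191.4147903435104, 'tool_from_camera': array([[ 2.31052357e-04,  9.53297175e-01,  3.02033843e-01,
         7.79161743e+01],
       [ 9.99999914e-01, -1.16620195e-04, -3.96904640e-04,
        -6.30225788e-01],
       [-3.43144827e-04,  3.02033909e-01, -9.53297121e-01,
        -1.42997135e+02],
       [ 0.00000000e+00,  0.00000000e+00,  0.00000000e+00,
         1.00000000e+00]])} [[1.0, -0.0, 0.0, 624.06], [0.0, 0.95, 0.3, 77.95], [-0.0, -0.3, 0.95, 373.18], [0.0, 0.0, 0.0, 1.0]]
```

View pics/top.png

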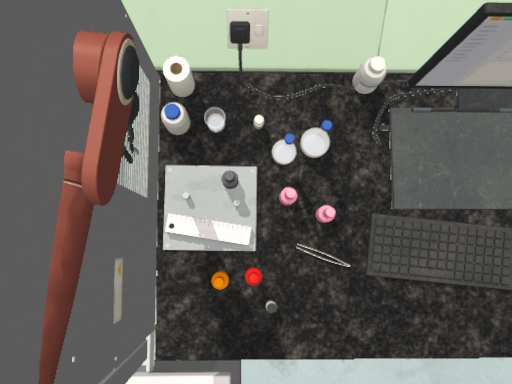

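View pics/side.png

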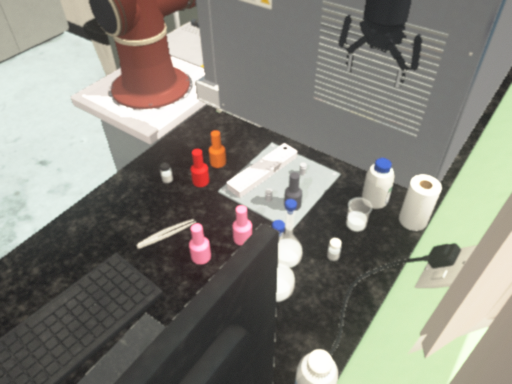

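The top view shows the board at about (210,207) px, the straightedge at (208,230), the pins at (186,196) and (237,203), and the dark weight at (230,180). The bystanders stand at (175,118), (215,120) and (258,122). A grey cabinet wall stands to the left of the board. I'll measure these with depth and plane rays.

Run:
```python
from h import *
for n in("top","side"):
    z=np.load(n+".npz");P=z["P"];d=z["d"];X=P.reshape(-1,3);ok=(d.reshape(-1)>0)
    m=ok&(X[:,0]>300)&(X[:,0]<800)&(X[:,1]>-260)&(X[:,1]<150)&(X[:,2]>2)&(X[:,2]<130)
    # height map connected comps
    for lo,hi in((3,11),(20,30),(31,35),(38,130)):
        k=(m&(X[:,2]>lo)&(X[:,2]<hi)).reshape(d.shape).astype(np.uint8)
        nc,L,st,c=cv2.connectedComponentsWithStats(k)
        for i in range(1,nc):
            if st[i,4]>(15 if lo>11 else 400):
                Q=P[L==i]; r=cv2.minAreaRect(Q[:,:2].astype(np.float32))
                print(n,lo,st[i,4],c[i].round(1),Q.mean(0).round(1),"zmax",Q[:,2].max().round(1),"rect",np.round(r[0],1),np.round(r[1],1),round(r[2],1))
z=np.load("top.npz");P=z["P"];
for u in range(130,165,6): print(u,P[200,u].round(0),P[130,u].round(0))
im=z["im"];a=cv2.resize(im[150:265,145:275],None,fx=6,fy=5.2,interpolation=cv2.INTER_CUBIC)[:598,:780]
w=cv2.imread("pics/w0.png")[:,:,::-1]
save("c1",a)
```

```text
top 3 5026 [208.8 204.2] [ 511.2 -112.4    5.5] zmax 10.9 rect [ 504.  -113.2] [201.6 186. ] 89.2
top 20 36 [183.4  90.8] [757.1 -55.9  25.2] zmax 29.1 rect [757.9 -54.8] [12.1 44.6] 16.3
top 20 29 [212.7 114.7] [ 704.6 -120.    24.3] zmax 29.9 rect [ 703.9 -121.8] [11.8 30.8] 18.2
top 20 22 [257.6 124.4] [ 683.3 -217.7   26.2] zmax 29.9 rect [ 684.5 -217.3] [22.5  9.8] 75.4
top 20 24 [181.2 129.4] [671.3 -52.5  25.6] zmax 29.8 rect [672.3 -52.4] [10.1 40.7] 32.0
top 20 21 [273.  155.2] [ 615.8 -251.    24.9] zmax 29.8 rect [ 616.5 -251.2] [34.8  6.9] 18.3
top 20 1586 [207.6 229. ] [ 456.3 -111.7   24.9] zmax 29.8 rect [ 456.4 -111.7] [180.  40.] 80.8
top 31 19 [184.7 195.1] [527.9 -63.1  32.2] zmax 34.6 rect [527.6 -63.1] [11.9 10.4] 45.1
top 38 782 [177.3  74.1] [772.3 -50.9  85.2] zmax 104.2 rect [775.3 -48.9] [55.1 48.7] 89.6
top 38 2130 [152.2 189.5] [535.2  -5.1  86.4] zmax 130.0 rect [541.8  -5. ] [  3.9 483.1] 89.8
top 38 619 [174.  116.8] [682.9 -45.4  83.6] zmax 106.9 rect [688.7 -42.2] [50.6 52. ] 5.3
top 38 151 [213.6 116.2] [ 694.1 -123.8   50.5] zmax 57.3 rect [ 691.2 -
[... 2502 characters left out ...]
83 [198.4 162.8] [ 366.1 -213.2   59.9] zmax 87.2 rect [ 364.5 -212.7] [34.3 28.7] 37.9
side 38 24 [166.5 167.2] [ 303.5 -247.1   40.5] zmax 43.4 rect [ 303.  -246.9] [ 7.  14.6] 9.9
side 38 351 [293.8 187.5] [ 569.4 -164.5   63.9] zmax 93.1 rect [ 568.5 -162. ] [34.7 29.5] 39.0
side 38 300 [359.8 207.8] [ 694.4 -124.6   48.1] zmax 57.2 rect [ 694.5 -125.8] [44.2 42.8] 78.8
side 38 83 [335.4 243. ] [ 695.4 -221.7   41.5] zmax 44.0 rect [ 695.5 -221.2] [18.4 18.3] 10.8
130 [495.  -6. 269.] [596. -16. 324.]
136 [499.  -5. 227.] [613.  -9. 257.]
142 [504.  -5. 177.] [629.  -5. 190.]
148 [509.  -5. 124.] [641.  -5. 142.]
154 [514.  -5.  64.] [656.  -5.  82.]
160 [520.  -5.  -2.] [676.  -2.  -0.]
```

View pics/w0.png

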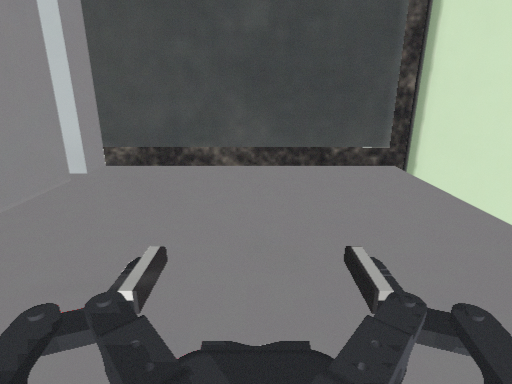

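The depth agrees with the sizes given: the bar is 180×40 at (457,-112), pin_a is at about (528,-63) and pin_b at about (518,-175). The weight is at about (561,-157), and the cabinet wall stands at y≈-5. The wrist picture shows only the cabinet top, with the fingers at rows 245–310. I'll move away from the wall, turn the wrist so the camera faces the robot side, and look from close by.

```bash
python3 -m crank '{"steps":[{"tx":-2.6,"ty":-2.3,"az":-1.4},{"tx":-5.2,"ty":-4.6,"az":-2.8},{"tx":-7.8,"ty":-6.9,"az":-4.2},{"tx":-10.4,"ty":-9.2,"az":-5.6},{"tx":-12,"ty":-11.5,"az":-7}]}' 0
python3 -m crank '{"steps":[{"az":-1.4},{"az":-2.8},{"az":-4.2},{"az":-5.6},{"az":-7}]}'
python3 -m crank '{"steps":[{"tz":2,"az":-1.4},{"tz":4,"az":-2.8},{"tz":6,"az":-4},{"tz":8,"az":-4},{"tz":8,"az":-4}]}'
```

```text
invalid input
invalid input
invalid input
```

Run:
```python
from h import *
im,d,p,T=grab("wrist");save("w1",im);P=pts(d,p,T)
np.savez("w1",im=im,d=d,T=T,P=P)
s=manip.state();print(s["position"],s["tool_rot"],s["ft_force"],s["joint_positions"].round(2))
X=P; m=(d>0)
for lo,hi in((4,9),(22,29),(29.5,36),(84,96)):
    k=(m&(X[:,:,2]>lo)&(X[:,:,2]<hi)).astype(np.uint8)
    nc,L,st,c=cv2.connectedComponentsWithStats(k)
    for i in range(1,nc):
        if st[i,4]>40:
            Q=P[L==i]; r=cv2.minAreaRect(Q[:,:2].astype(np.float32))
            print(lo,st[i,4],c[i].round(1),Q.mean(0).round(1),np.median(Q[:,2]).round(1),"rect",np.round(r[0],1),np.round(r[1],1),round(r[2],1))
```

```text
[6.24614712e+02 5.56167055e-02 2.30507518e+02] [ 7.07113075e-01  7.07100189e-01 -3.94592142e-04 -5.16293675e-04] [-0.43395986 -0.25993125  0.50854569] [-0.12  0.05  1.61  0.    1.48 -0.12]
4 804 [417.9  83.1] [810.1  89.8   6.9] 7.1 rect [810.4  82.2] [186.9   5.4] 89.9
22 45039 [244.9  71.3] [612.5 101.8  25.1] 25.1 rect [612.7  96.8] [148.9 333.4] 90.0
22 1553 [430.8  85. ] [814.6  87.   26.2] 26.5 rect [815.5  78.3] [185.3  10. ] 89.8
29.5 514 [90.6 80.7] [448.5  91.3  32.8] 32.8 rect [448.6  85.4] [  2.4 168. ] 0.1
29.5 1960 [441.   88.1] [822.4  83.5  32.8] 32.8 rect [822.4  75.9] [186.9  12.8] 90.0
84 1072 [244.9 178.1] [613.6   1.8  89.7] 89.6 rect [612.4   1.7] [  1.3 341.3] 90.0
84 114 [508.9 212.8] [883.9 -36.1  85.6] 85.3 rect [883.2 -33.2] [ 5.1 28.2] 8.7
```

View pics/w1.png

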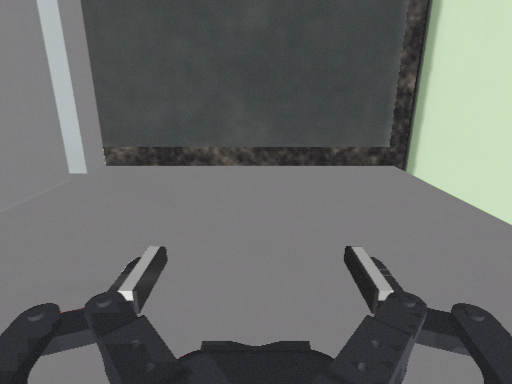

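All keys are probably required. I'll first profile what is under the gripper, for clearance.

```bash
python3 - <<'E'
from h import *
z=np.load("w1.npz");P=z["P"];
for r in range(0,384,24): print(r,P[r,255].round(0),P[r,200].round(0))
E
python3 -m crank '{"steps":[{"tx":-2.6,"ty":-2.3,"tz":0,"ax":0,"ay":0,"az":-1.4},{"tx":-5.2,"ty":-4.6,"tz":0,"ax":0,"ay":0,"az":-2.8},{"tx":-7.8,"ty":-6.9,"tz":0,"ax":0,"ay":0,"az":-4.2},{"tx":-10.4,"ty":-9.2,"tz":0,"ax":0,"ay":0,"az":-5.6},{"tx":-12,"ty":-11.5,"tz":0,"ax":0,"ay":0,"az":-7}]}' 0
```

```text
0 [623. 170.  26.] [568. 170.  26.]
24 [623. 149.  24.] [566. 149.  24.]
48 [623. 126.  24.] [566. 126.  26.]
72 [623. 103.  26.] [564. 103.  25.]
96 [623.  78.  23.] [563.  78.  24.]
120 [623.  52.  25.] [561.  52.  26.]
144 [623.  25.  27.] [560.  25.  25.]
168 [623.   2.  47.] [562.   2.  46.]
192 [624.   2. 134.] [578.   1. 133.]
216 [624.   2. 187.] [587.   2. 187.]
240 [624.   2. 222.] [593.   2. 222.]
264 [624.   2. 247.] [598.   1. 247.]
288 [624.   2. 266.] [601.   2. 266.]
312 [624.   2. 280.] [604.   3. 282.]
336 [624.   2. 292.] [605.   1. 292.]
360 [624.  12. 311.] [610.  12. 311.]
clock: 0.62
position: [508.6, -121.7, 231.0]
tool_rot: [0.459, 0.888, -0.0, -0.0]
ft_force: [0.4, -0.1, 1.4]
grip_width: 25.5
gripper_force: 0.0
```

```bash
python3 -m crank '{"steps":[{"tx":0,"ty":0,"tz":0,"ax":0,"ay":0,"az":-1.4},{"tx":0,"ty":0,"tz":0,"ax":0,"ay":0,"az":-2.8},{"tx":0,"ty":0,"tz":0,"ax":0,"ay":0,"az":-4.2},{"tx":0,"ty":0,"tz":0,"ax":0,"ay":0,"az":-5.6},{"tx":0,"ty":0,"tz":0,"ax":0,"ay":0,"az":-7}]}'
python3 -m crank '{"steps":[{"tx":0,"ty":0,"tz":1.5,"ax":0,"ay":0,"az":-1.4},{"tx":0,"ty":0,"tz":3,"ax":0,"ay":0,"az":-2.8},{"tx":0,"ty":0,"tz":5,"ax":0,"ay":0,"az":-4},{"tx":0,"ty":0,"tz":7,"ax":0,"ay":0,"az":-4},{"tx":0,"ty":0,"tz":7,"ax":0,"ay":0,"az":-4}]}'
cat > look.py <<'E'
import sys
from h import *
n=sys.argv[1];im,d,p,T=grab("wrist");save(n,im);P=pts(d,p,T)
np.savez(n,im=im,d=d,T=T,P=P)
s=manip.state();print(s["position"],s["tool_rot"],s["ft_force"],s["joint_positions"].round(2))
for lo,hi in((4,9),(22,28.5),(29.5,36),(84,96)):
    k=((d>0)&(P[:,:,2]>lo)&(P[:,:,2]<hi)).astype(np.uint8)
    nc,L,st,c=cv2.connectedComponentsWithStats(k)
    for i in range(1,nc):
        if st[i,4]>60:
            Q=P[L==i]; r=cv2.minAreaRect(Q[:,:2].astype(np.float32))
            print(lo,st[i,4],c[i].round(1),Q.mean(0).round(1),np.median(Q[:,2]).round(1),"rect",np.round(r[0],1),np.round(r[1],1),round(r[2],1))
E
python3 look.py w2
```

```text
clock: 1.03
position: [509.7, -120.0, 231.1]
tool_rot: [0.171, 0.985, 0.0, -0.0]
ft_force: [-0.3, -0.1, -0.5]
grip_width: 0.0
gripper_force: 0.0
clock: 1.45
position: [507.1, -118.9, 156.4]
tool_rot: [0.0, 1.0, 0.002, -0.004]
ft_force: [-0.3, 0.9, -1.7]
grip_width: 0.1
gripper_force: 0.0
[ 508.15237568 -119.27135927  158.63631503] [ 1.78002159e-04  9.99995962e-01  1.02489270e-03 -2.64466819e-03] [-0.47229936 -0.01617356  0.02812068] [-0.37 -0.14  1.92 -0.    1.36 -1.94]
4 63 [165.1  24.7] [ 368.9 -196.3    6.4] 6.2 rect [ 369.  -197.9] [ 5.7 25.7] 40.3
4 81 [20.9 69.7] [ 405.3 -330.2    6. ] 5.9 rect [ 405.6 -329.6] [38.4  1.6] 66.6
4 74 [17.9 80.1] [ 414.1 -335.     6. ] 5.7 rect [ 414.6 -333.9] [35.2  1.7] 70.9
4 23717 [260.8 169.6] [ 500.9 -112.1    6.4] 6.4 rect [ 503.9 -114.4] [200.1 185.3] 89.1
4 133 [ 21.1 158.2] [ 486.6 -348.3    6.4] 6.5 rect [ 488.3 -350.9] [34.7 15.2] 8.0
4 100 [105.6 190.3] [ 519.6 -270.1    6.4] 6.4 rect [ 521.8 -271.4] [33.5 12.1] 27.8
22 110 [157.6  18.6] [ 368.4 -197.    25.4] 25.4 rect [ 368.2 -199.3] [ 9.1 31.2] 37.5
22 80 [234.3  13.1] [ 364.4 -134
[... 1183 characters left out ...]
.1
29.5 98 [217.7 226.8] [ 548.5 -154.    32.8] 32.6 rect [ 551.  -154.9] [34.3 12.9] 76.7
29.5 305 [113.5 281.5] [ 608.9 -262.5   32.9] 32.9 rect [ 614.  -266.3] [51.4 27.6] 53.8
29.5 382 [ 56.7 297. ] [ 627.6 -324.    32.7] 32.8 rect [ 632.7 -328.3] [61.6 31. ] 43.5
84 2824 [416.3 147.7] [468.8  -5.4  90.1] 90.2 rect [486.2  -5.3] [229.5   2.5] 0.1
84 454 [ 44.2 229.1] [ 527.  -281.5   85.3] 85.3 rect [ 527.  -281.8] [18.5 20. ] 54.0
84 517 [206.1 270.2] [ 560.2 -156.9   90.5] 91.2 rect [ 561.6 -157.1] [19.8 19.2] 48.1
84 149 [ 74.6 330.7] [ 619.3 -271.8   89.5] 89.2 rect [ 619.6 -271.6] [11.8  4.9] 66.0
84 205 [  5.7 351.5] [ 641.6 -336.2   89.1] 88.8 rect [ 641.5 -337. ] [13.7  6.5] 31.3
```

View pics/w2.png

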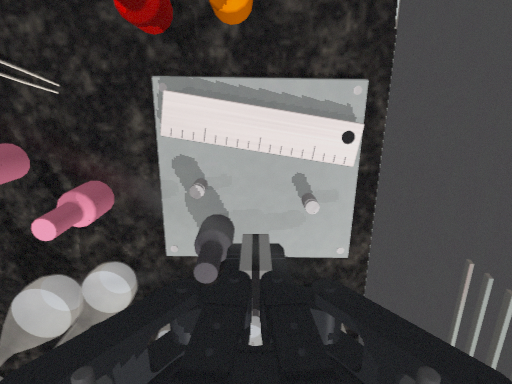

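The close view shows the bar spanning (165,92)–(362,165) px and the pins at (197,191) and (312,207). The weight's knob is at (206,270). All heights match (26.4, 32.4 and 91 mm), and so does the pin spacing (109 mm). The bar needs about 37 mm of travel along the pin normal (-8°) and only 1.2° of swivel. I'll go behind the bar with the fingers shut.

```bash
python3 -m crank '{"steps":[{"tx":2.5,"ty":0.4,"tz":2,"ax":0,"ay":0,"az":0.8},{"tx":5,"ty":0.8,"tz":4.5,"ax":0,"ay":0,"az":1.6},{"tx":7.5,"ty":1.2,"tz":7,"ax":0,"ay":0,"az":1.6},{"tx":9.4,"ty":1.4,"tz":9.5,"ax":0,"ay":0,"az":1.6},{"tx":9.4,"ty":1.4,"tz":10,"ax":0,"ay":0,"az":1.6}]}'
python3 -m crank '{"steps":[{"tx":0,"ty":0,"tz":1.5,"ax":0,"ay":0,"az":0},{"tx":0,"ty":0,"tz":3,"ax":0,"ay":0,"az":0},{"tx":0,"ty":0,"tz":4,"ax":0,"ay":0,"az":0},{"tx":0,"ty":0,"tz":4.7,"ax":0,"ay":0,"az":0},{"tx":0,"ty":0,"tz":4.7,"ax":0,"ay":0,"az":0}]}'
python3 -m crank '{"steps":[{"tx":0,"ty":0,"tz":0,"ax":0,"ay":0,"az":0},{"tx":0,"ty":0,"tz":0,"ax":0,"ay":0,"az":0},{"tx":0,"ty":0,"tz":0,"ax":0,"ay":0,"az":0}]}'
python3 look.py w3
```

```text
clock: 1.92
position: [410.8, -104.1, 57.2]
tool_rot: [0.07, 0.998, 0.001, -0.004]
ft_force: [-0.8, 0.8, -0.8]
grip_width: 0.2
gripper_force: 0.0
clock: 2.33
position: [416.2, -106.0, 14.0]
tool_rot: [0.07, 0.998, 0.0, -0.0]
ft_force: [-0.7, 0.3, -0.1]
grip_width: -0.1
gripper_force: 0.0
clock: 2.58
position: [416.9, -106.4, 15.4]
tool_rot: [0.07, 0.998, -0.0, 0.001]
ft_force: [-0.7, 0.6, 0.3]
grip_width: -0.0
gripper_force: 0.0
[ 416.75222615 -106.30834896   15.21285793] [ 6.97400624e-02  9.97564858e-01 -2.85043683e-04  7.72585277e-04] [-0.76965379 -0.2544133   0.45914081] [-0.42 -0.18  2.22 -0.    1.1  -1.85]
4 84 [202.4 117.7] [ 346.4 -122.     6.5] 6.3 rect [ 346.  -122.9] [23.6  4.7] 14.3
4 71 [ 48.5 131.7] [ 342.3 -199.1    6.7] 6.7 rect [ 341.9 -199.7] [10.4  1.3] 60.4
4 8131 [353.5 248.3] [428.7 -51.5   6.4] 6.4 rect [435.2 -62.3] [96.9 47.8] 88.9
4 5104 [156.2 258.4] [ 419.5 -163.3    6.4] 6.4 rect [ 421.8 -162.2] [ 25.8 102.1] 0.4
22 201 [192.7 120.1] [ 346.  -123.    25.3] 25.4 rect [ 346.7 -124.6] [30.1  8.3] 13.0
22 622 [ 40.8 161. ] [ 354.2 -193.9   25.7] 25.9 rect [ 35
[... 784 characters left out ...]
3] 0.1
29.5 232 [189.2 122.2] [ 346.3 -123.    32.8] 32.7 rect [ 346.8 -124.9] [31.2  9. ] 12.5
29.5 810 [ 32.4 167. ] [ 355.3 -193.    32.9] 32.8 rect [ 356.1 -195.4] [33.9 13. ] 6.1
29.5 288 [247.5 248.7] [ 406.4 -107.9   32.8] 32.9 rect [ 406.1 -108.1] [ 4.8 20.6] 10.1
29.5 95 [277.3 253.6] [410.9 -94.5  32.8] 32.6 rect [411.  -94.4] [6.3 1.6] 84.0
84 4583 [ 89.6 161. ] [ 349.2 -137.4   85.4] 85.4 rect [ 349.5 -137.6] [20.1 19. ] 79.8
84 3583 [255.4 330.5] [ 400.7 -103.4   90.7] 91.0 rect [ 404.4 -103.9] [34.5 12.8] 81.8
84 3941 [113.3 351.1] [ 403.  -144.6   90.1] 90.1 rect [ 408.  -149.2] [26.  22.4] 81.6
84 3936 [398.  351.2] [414.3 -64.4  90. ] 90.1 rect [420.2 -61.4] [25.4 22.6] 82.7
```

View pics/w3.png

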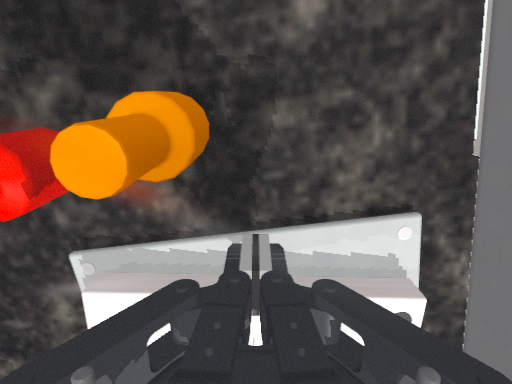

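The closed fingers (255,240) stand about 9 mm behind the bar's back edge, clear of the orange and red look-alikes. Now I'll push along -tool x.

```bash
python3 -m crank '{"steps":[{"tx":-0.4,"ty":0,"tz":0,"ax":0,"ay":0,"az":0},{"tx":-0.8,"ty":0,"tz":0,"ax":0,"ay":0,"az":0},{"tx":-1.2,"ty":0,"tz":0,"ax":0,"ay":0,"az":0},{"tx":-1.6,"ty":0,"tz":0,"ax":0,"ay":0,"az":0},{"tx":-2,"ty":0,"tz":0,"ax":0,"ay":0,"az":0}]}'
python3 -m crank '{"steps":[{"tx":-0.4,"ty":0,"tz":0,"ax":0,"ay":0,"az":0},{"tx":-0.8,"ty":0,"tz":0,"ax":0,"ay":0,"az":0},{"tx":-1.2,"ty":0,"tz":0,"ax":0,"ay":0,"az":0},{"tx":-1.5,"ty":0,"tz":0,"ax":0,"ay":0,"az":0},{"tx":-1.8,"ty":0,"tz":0,"ax":0,"ay":0,"az":0}]}'
python3 -m crank '{"steps":[{"tx":-0.1,"ty":0,"tz":0,"ax":0,"ay":0,"az":0},{"tx":-0.2,"ty":0,"tz":0,"ax":0,"ay":0,"az":0},{"tx":-0.3,"ty":0,"tz":0,"ax":0,"ay":0,"az":0},{"tx":-0.3,"ty":0,"tz":0,"ax":0,"ay":0,"az":0},{"tx":-0.3,"ty":0,"tz":0,"ax":0,"ay":0,"az":0}]}'
python3 look.py w4 | grep -E "^\[|^(22|29.5) .*rect"
```

```text
clock: 3.05
position: [434.9, -108.6, 14.1]
tool_rot: [0.07, 0.998, 0.0, -0.002]
ft_force: [-6.1, 0.3, 4.1]
grip_width: 0.2
gripper_force: 3.3
clock: 3.47
position: [452.6, -111.0, 14.0]
tool_rot: [0.07, 0.998, 0.0, -0.002]
ft_force: [-7.3, 0.3, 5.6]
grip_width: 0.1
gripper_force: 3.4
clock: 3.88
position: [456.0, -111.5, 14.1]
tool_rot: [0.07, 0.998, 0.0, -0.001]
ft_force: [-6.0, -0.7, 3.6]
grip_width: 0.3
gripper_force: 2.6
[ 455.97861573 -111.51328655   14.0424397 ] [ 6.96814276e-02  9.97568779e-01  1.87504739e-04 -9.97583034e-04] [-4.9584144   0.3573027   3.08048152] [-0.4  -0.07  2.13 -0.    1.09 -1.83]
22 292 [186.1  51.5] [ 358.3 -125.3   25.2] 25.3 rect [ 357.3 -127. ] [ 8.9 31. ] 55.1
22 888 [25.3 81.4] [ 360.3 -193.3   25.3] 25.4 rect [ 360.8 -196.4] [14.2 34.4] 74.5
22 243 [248.6 242.3] [ 445.5 -112.7   25.4] 25.4 rect [ 445.2 -113. ] [ 4.5 20.3] 10.5
22 75 [276.2 247.3] [450.  -99.8  25.4] 25.5 rect [449.8 -99.7] [6.3 1.3] 81.3
22 3263 [123.4 291.9] [ 464.1 -180.2   26. ] 26.3 rect [ 460.4 -171.2] [28.5 78.6] 14.1
22 2969 [386.6 292.4] [483.1 -46.8  25.9] 26.3 rect [477.3 -54.7] [76.2 27. ] 60.0
22 275 [255.5 330.3] [ 496.9 -116.5   26.4] 26.4 rect [ 496.7 -115.7] [ 7.1 17.8] 77.0
22 159 [159.5 333.2] [ 491.6 -167.6   26.5] 26.5 rect [ 491.7 -168. ] [ 4.  17.4] 30.0
22 162 [351.7 333.4] [506.  -65.8  26.4] 26.4 rect [506.  -65.6] [19.1  4.3] 44.9
29.5 335 [181.3  49.7] [ 358.7 -125.6   32.8] 32.9 rect [ 357.8 -127.2] [ 8.8 30.8] 53.3
29.5 1904 [496.1 139.7] [414.1  -5.4  34.1] 34.5 rect [440.2  -5.2] [164.4   3.6] 0.4
29.5 900 [14.  84.2] [ 361.7 -192.7   32.8] 32.8 rect [ 362.4 -195.1] [10.6 31.9] 68.0
29.5 384 [255.4 251.2] [ 446.7 -109.6   32.8] 32.8 rect [ 446.6 -109.5] [27.   5.7] 82.0
```

```bash
python3 -m crank '{"steps":[{"tx":-0.1,"ty":0,"tz":-0.03,"ax":0,"ay":0,"az":0},{"tx":-0.2,"ty":0,"tz":-0.06,"ax":0,"ay":0,"az":0},{"tx":-0.3,"ty":0,"tz":-0.06,"ax":0,"ay":0,"az":0},{"tx":-0.4,"ty":0,"tz":-0.06,"ax":0,"ay":0,"az":0},{"tx":-0.4,"ty":0,"tz":-0.06,"ax":0,"ay":0,"az":0}]}'
python3 -m crank '{"steps":[{"tx":-0.05,"ty":0,"tz":0,"ax":0,"ay":0,"az":0},{"tx":-0.1,"ty":0,"tz":0,"ax":0,"ay":0,"az":0},{"tx":-0.1,"ty":0,"tz":0,"ax":0,"ay":0,"az":0},{"tx":-0.1,"ty":0,"tz":0,"ax":0,"ay":0,"az":0}]}'
python3 -m crank '{"steps":[{"tx":-0.05,"ty":0,"tz":0,"ax":0,"ay":0,"az":0},{"tx":-0.1,"ty":0,"tz":0,"ax":0,"ay":0,"az":0},{"tx":-0.1,"ty":0,"tz":0,"ax":0,"ay":0,"az":0},{"tx":-0.1,"ty":0,"tz":0,"ax":0,"ay":0,"az":0}]}'
cat > top.py <<'E'
from h import *
im,d,p,T=grab("top");P=pts(d,p,T)
k=((P[:,:,2]>20)&(P[:,:,2]<29)&(P[:,:,0]<620)&(P[:,:,0]>400)&(P[:,:,1]<-12)&(P[:,:,1]>-230)).astype(np.uint8)
nc,L,st,c=cv2.connectedComponentsWithStats(k);i=1+st[1:,4].argmax();r=cv2.minAreaRect(P[L==i][:,:2].astype(np.float32));print("top bar",r)
E
python3 top.py
```

```text
clock: 4.35
position: [460.7, -112.2, 14.7]
tool_rot: [0.07, 0.998, 0.0, 0.0]
ft_force: [-1.3, 0.2, -1.5]
grip_width: 0.1
gripper_force: 0.8
clock: 4.68
position: [461.6, -112.4, 14.9]
tool_rot: [0.07, 0.998, -0.0, 0.0]
ft_force: [-1.4, 0.6, -1.4]
grip_width: -0.1
gripper_force: 0.8
clock: 5.02
position: [462.6, -112.6, 14.9]
tool_rot: [0.07, 0.998, -0.0, 0.0]
ft_force: [-1.5, 0.3, -2.0]
grip_width: -0.3
gripper_force: 0.7
top bar ((482.5865173339844, -185.969970703125), (38.67438507080078, 40.019737243652344), 82.01488494873047)
```

```bash
python3 -m crank '{"steps":[{"tx":-0.05,"ty":0,"tz":0.02,"ax":0,"ay":0,"az":0},{"tx":-0.1,"ty":0,"tz":0.03,"ax":0,"ay":0,"az":0},{"tx":-0.1,"ty":0,"tz":0.03,"ax":0,"ay":0,"az":0},{"tx":-0.1,"ty":0,"tz":0.03,"ax":0,"ay":0,"az":0}]}'
python3 -m crank '{"steps":[{"tx":-0.05,"ty":0,"tz":0,"ax":0,"ay":0,"az":0},{"tx":-0.1,"ty":0,"tz":0,"ax":0,"ay":0,"az":0},{"tx":-0.1,"ty":0,"tz":0,"ax":0,"ay":0,"az":0}]}'
python3 -m crank '{"steps":[{"tx":-0.05,"ty":0,"tz":0,"ax":0,"ay":0,"az":0},{"tx":-0.05,"ty":0,"tz":0,"ax":0,"ay":0,"az":0},{"tx":-0.05,"ty":0,"tz":0,"ax":0,"ay":0,"az":0}]}'
```

```text
clock: 5.4
position: [463.4, -112.7, 14.8]
tool_rot: [0.07, 0.998, 0.0, -0.0]
ft_force: [-4.0, 1.4, 2.5]
grip_width: 0.0
gripper_force: 2.2
clock: 5.65
position: [463.8, -112.7, 14.8]
tool_rot: [0.07, 0.998, 0.0, -0.001]
ft_force: [-7.4, 1.9, 6.8]
grip_width: -0.1
gripper_force: 3.7
clock: 5.9
position: [463.8, -112.7, 14.8]
tool_rot: [0.07, 0.998, 0.0, -0.002]
ft_force: [-9.2, 0.7, 8.0]
grip_width: 0.1
gripper_force: 4.7
```

```bash
python3 -m crank '{"steps":[{"tx":-0.05,"ty":0,"tz":-0.03,"ax":0,"ay":0,"az":0},{"tx":-0.05,"ty":0,"tz":-0.03,"ax":0,"ay":0,"az":0},{"tx":-0.05,"ty":0,"tz":-0.03,"ax":0,"ay":0,"az":0}]}'
python3 -m crank '{"steps":[{"tx":-0.05,"ty":0,"tz":-0.03,"ax":0,"ay":0,"az":0},{"tx":-0.05,"ty":0,"tz":-0.03,"ax":0,"ay":0,"az":0},{"tx":-0.05,"ty":0,"tz":-0.03,"ax":0,"ay":0,"az":0}]}'
cat > edge.py <<'E'
from h import *
print(manip.state()["torque"],manip.state()["ft_force"])
# bar line from top + side cams; pins from wrist w2: a(528,-64.2) b(512.7,-172.2)
n=np.array([.990,-.140]);t=np.array([.140,.990])
im,d,p,T=grab("wrist");P=pts(d,p,T);q=P[(d>0)&(P[:,:,2]>25)&(P[:,:,2]<27.5)&(P[:,:,0]>440)][:,:2]
a=q@n;b=q@t
E=[]
for lo in range(-130,45,4):
    m=(b>lo)&(b<lo+4)
    if m.sum()>15 and not -75<lo<-18: E.append((lo+2,np.percentile(a[m],2)))
E=np.array(E);f=np.polyfit(E[:,0],E[:,1],1);res=E[:,1]-np.polyval(f,E[:,0])
k=abs(res)<1.5;f=np.polyfit(E[k,0],E[k,1],1)
print("back edge slope deg vs pin line",np.degrees(np.arctan(f[0])),"n at mid",np.polyval(f,-44)," (touch expects 484.7)",len(E),k.sum(),res.std())
for n_ in("top","side"):
    im,d,p,T=grab(n_);save("now_"+n_,cv2.resize(im[140:225,220:330] if n_=="side" else im[160:260,155:265],None,fx=5,fy=5,interpolation=cv2.INTER_CUBIC))
E
python3 edge.py
```

```text
clock: 6.15
position: [463.8, -112.7, 14.8]
tool_rot: [0.07, 0.998, 0.0, -0.002]
ft_force: [-9.7, 0.8, 7.2]
grip_width: -0.0
gripper_force: 5.1
clock: 6.4
position: [463.8, -112.7, 14.8]
tool_rot: [0.07, 0.998, 0.0, -0.003]
ft_force: [-11.9, 0.4, 7.0]
grip_width: -0.4
gripper_force: 5.5
[ 0.09751006  1.75330099 -0.07572522] [-11.94166778   0.38968981   6.98795046]
back edge slope deg vs pin line 0.07464265476026077 n at mid 485.13835800733574  (touch expects 484.7) 26 26 0.23102768000006238
```

View pics/now_side.png

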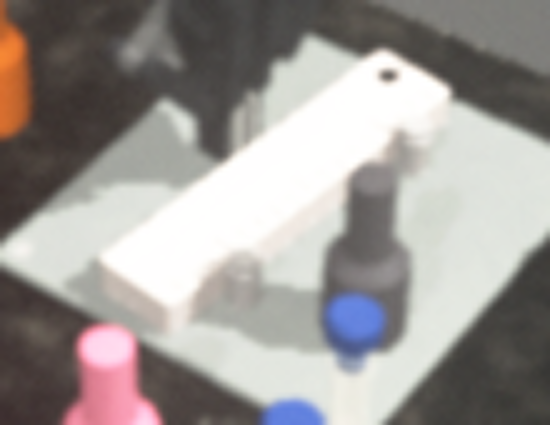

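The edge fit puts the bar parallel to the pin line (0.07°) and at the expected depth. In the side view it meets both pins, at (240,280) and (410,150). I'll press a touch more, hold, then back off.

```bash
python3 -m crank '{"steps":[{"tx":-0.05,"ty":0,"tz":-0.02,"ax":0,"ay":0,"az":0},{"tx":-0.05,"ty":0,"tz":-0.02,"ax":0,"ay":0,"az":0},{"tx":-0.05,"ty":0,"tz":-0.02,"ax":0,"ay":0,"az":0},{"tx":-0.05,"ty":0,"tz":-0.02,"ax":0,"ay":0,"az":0},{"tx":-0.05,"ty":0,"tz":-0.02,"ax":0,"ay":0,"az":0}]}'
python3 -m crank '{"steps":[{"tx":0,"ty":0,"tz":0,"ax":0,"ay":0,"az":0},{"tx":0,"ty":0,"tz":0,"ax":0,"ay":0,"az":0},{"tx":0,"ty":0,"tz":0,"ax":0,"ay":0,"az":0},{"tx":0,"ty":0,"tz":0,"ax":0,"ay":0,"az":0},{"tx":0,"ty":0,"tz":0,"ax":0,"ay":0,"az":0}]}'
```

```text
clock: 6.97
position: [463.8, -112.7, 14.8]
tool_rot: [0.069, 0.998, 0.0, -0.004]
ft_force: [-12.0, 0.4, 7.4]
grip_width: -0.3
gripper_force: 6.1
clock: 7.38
position: [463.9, -112.7, 14.9]
tool_rot: [0.07, 0.998, 0.0, -0.004]
ft_force: [-11.4, 0.6, 7.2]
grip_width: 0.3
gripper_force: 6.1
```

```bash
python3 -m crank '{"steps":[{"tx":0.1,"ty":0,"tz":0,"ax":0,"ay":0,"az":0},{"tx":0.2,"ty":0,"tz":0,"ax":0,"ay":0,"az":0},{"tx":0.4,"ty":0,"tz":0,"ax":0,"ay":0,"az":0},{"tx":0.9,"ty":0,"tz":0,"ax":0,"ay":0,"az":0},{"tx":1.5,"ty":0,"tz":0,"ax":0,"ay":0,"az":0}]}'
python3 -m crank '{"steps":[{"tx":0,"ty":0,"tz":-3,"ax":0,"ay":0,"az":0},{"tx":0,"ty":0,"tz":-6,"ax":0,"ay":0,"az":0},{"tx":0,"ty":0,"tz":-9,"ax":0,"ay":0,"az":0},{"tx":0,"ty":0,"tz":-12,"ax":0,"ay":0,"az":0},{"tx":0,"ty":0,"tz":-13.5,"ax":0,"ay":0,"az":0}]}'
python3 -m crank '{"steps":[{"tx":-2,"ty":0,"tz":0,"ax":0,"ay":0,"az":0},{"tx":-4,"ty":0,"tz":0,"ax":0,"ay":0,"az":0},{"tx":-5,"ty":0,"tz":0,"ax":0,"ay":0,"az":0},{"tx":-5,"ty":0,"tz":0,"ax":0,"ay":0,"az":0},{"tx":-5,"ty":0,"tz":0,"ax":0,"ay":0,"az":0}]}' 6
python3 look.py w5 | grep -E "^\[|^(22|29.5|84) .*rect"
```

```text
clock: 7.8
position: [452.5, -111.3, 16.1]
tool_rot: [0.07, 0.998, -0.0, 0.001]
ft_force: [-0.4, 0.3, -0.1]
grip_width: -0.4
gripper_force: 0.0
clock: 8.22
position: [453.5, -111.8, 155.2]
tool_rot: [0.07, 0.998, -0.001, 0.004]
ft_force: [1.1, -0.7, 0.8]
grip_width: 0.1
gripper_force: 0.0
clock: 8.63
position: [501.0, -117.9, 150.4]
tool_rot: [0.07, 0.998, 0.0, -0.0]
ft_force: [-0.5, 0.1, 0.4]
grip_width: 58.9
gripper_force: 0.0
[ 500.60948894 -117.81778887  150.23016085] [ 6.97110844e-02  9.97567203e-01  5.16445256e-05 -1.94135474e-04] [-0.10965657 -0.28211827 -0.19186145] [-0.38 -0.15  1.95 -0.    1.35 -1.81]
22 69 [211.9  23.4] [ 364.7 -133.    25. ] 25.1 rect [ 363.7 -132.8] [ 6.2 27. ] 20.6
22 136 [135.9  36.9] [ 365.8 -195.4   25.2] 25.2 rect [ 365.3 -198.9] [12.9 34.3] 48.2
22 8390 [255.3 176. ] [ 493.2 -116.2   26.4] 26.4 rect [ 498.5 -117.5] [179.8  50. ] 81.8
22 196 [ 12.9 203.5] [ 488.2 -347.3   25.1] 24.9 rect [ 489.8 -349.3] [12.4 33.3] 89.1
22 147 [101.8 223.9] [ 520.2 -270.    25.3] 25.3 rect [ 521.6 -272.1] [33.8 13. ] 30.4
22 99 [226.  235.2] [ 548.7 -153.    25.2] 2
[... 727 characters left out ...]
3.6] 69.4
29.5 161 [ 97.7 227.5] [ 520.5 -270.3   32.8] 33.0 rect [ 521.4 -273.3] [34.7 15.1] 34.5
29.5 111 [226.2 239. ] [ 549.2 -152.1   32.8] 32.8 rect [ 551.9 -153.6] [34.4 14. ] 68.7
29.5 128 [269.8 339.1] [ 673.3 -125.6   32.5] 32.4 rect [ 675.1 -126. ] [10.9 34.5] 3.4
84 659 [76.7 10.6] [ 359.7 -207.4   85.4] 85.3 rect [ 360.4 -207.9] [19.9 13.5] 82.1
84 2559 [413.1 136.3] [468.7  -5.4  90.2] 90.2 rect [484.5  -5.4] [204.5   2.3] 0.2
84 418 [ 52.9 264.6] [ 527.  -281.6   85.3] 85.3 rect [ 527.3 -282.1] [19.2 18.9] 22.1
84 528 [215.9 285.5] [ 560.2 -156.8   90.4] 91.1 rect [ 561.6 -157.1] [19.1 19.5] 84.8
84 263 [376.2 377.2] [676.4 -32.6  87.1] 86.6 rect [676.9 -30.2] [25.6 11.6] 69.5
```

View pics/w5.png

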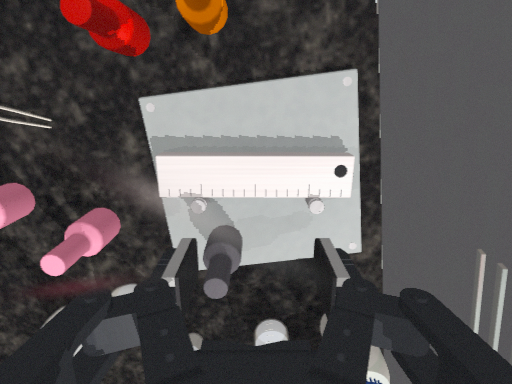

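The picture shows the bar with its graduated edge against both pins, at (198,206) and (316,206) px. The pins haven't moved. The weight's knob is at (216,285), i.e. (561,-157), top 91 mm, and the bar's centre is at (493,-117). Next I'll fetch the weight.

```bash
python3 -m crank '{"steps":[{"tx":-2.2,"ty":-1,"tz":0,"ax":0,"ay":0,"az":0},{"tx":-4.4,"ty":-2,"tz":0,"ax":0,"ay":0,"az":0},{"tx":-6.5,"ty":-3,"tz":0,"ax":0,"ay":0,"az":0},{"tx":-6.55,"ty":-3.05,"tz":0,"ax":0,"ay":0,"az":0},{"tx":-6.55,"ty":-3.05,"tz":0,"ax":0,"ay":0,"az":0}]}'
python3 -m crank '{"steps":[{"tx":0,"ty":0,"tz":2.5,"ax":0,"ay":0,"az":0},{"tx":0,"ty":0,"tz":5,"ax":0,"ay":0,"az":0},{"tx":0,"ty":0,"tz":7,"ax":0,"ay":0,"az":0},{"tx":0,"ty":0,"tz":8.4,"ax":0,"ay":0,"az":0},{"tx":0,"ty":0,"tz":9.4,"ax":0,"ay":0,"az":0}]}'
python3 -m crank '{"steps":[{"tx":0,"ty":0,"tz":0,"ax":0,"ay":0,"az":0},{"tx":0,"ty":0,"tz":0,"ax":0,"ay":0,"az":0}]}'
python3 look.py w6 | grep -E "^\[|^(84) .*rect"
```

```text
clock: 9.1
position: [561.3, -157.5, 150.1]
tool_rot: [0.07, 0.998, 0.0, -0.0]
ft_force: [0.2, 1.0, -0.4]
grip_width: 59.8
gripper_force: 0.0
clock: 9.52
position: [559.8, -156.3, 54.5]
tool_rot: [0.07, 0.998, 0.001, -0.001]
ft_force: [-1.0, -0.7, 0.1]
grip_width: 59.9
gripper_force: 0.0
clock: 9.68
position: [561.5, -157.1, 56.6]
tool_rot: [0.07, 0.998, 0.0, -0.0]
ft_force: [0.0, -0.5, 0.0]
grip_width: 59.7
gripper_force: 0.0
[ 562.31391108 -157.44640687   57.55431157] [ 6.96855444e-02  9.97568664e-01 -2.77469699e-04  7.80595834e-04] [-0.53209146 -0.17695117 -0.09802929] [-0.4   0.13  1.84 -0.    1.17 -1.83]
84 738 [176.  276.2] [ 551.2 -188.5   90.1] 90.1 rect [ 555.8 -192.7] [14.2 23.1] 82.0
84 738 [335.  276.3] [ 560.5 -122.6   90. ] 90.2 rect [ 565.7 -120. ] [14.2 22.9] 81.7
84 1755 [252.8 285.9] [ 560.  -157.3   90.5] 91.2 rect [ 561.5 -157.5] [19.8 19.4] 18.3
```

View pics/w6.png

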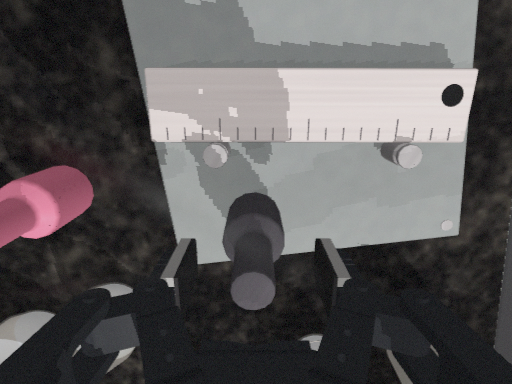

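The knob (253,285) lies centred between the pads (180 and 335). I'll close and lift.

```bash
python3 -m crank '{"steps":[{"tx":0,"ty":0,"tz":0,"ax":0,"ay":0,"az":0},{"tx":0,"ty":0,"tz":0,"ax":0,"ay":0,"az":0},{"tx":0,"ty":0,"tz":0,"ax":0,"ay":0,"az":0},{"tx":0,"ty":0,"tz":0,"ax":0,"ay":0,"az":0},{"tx":0,"ty":0,"tz":0,"ax":0,"ay":0,"az":0}]}' 0
python3 -m crank '{"steps":[{"tx":0,"ty":0,"tz":0,"ax":0,"ay":0,"az":0},{"tx":0,"ty":0,"tz":0,"ax":0,"ay":0,"az":0},{"tx":0,"ty":0,"tz":0,"ax":0,"ay":0,"az":0}]}'
python3 -m crank '{"steps":[{"tx":0,"ty":0,"tz":-1,"ax":0,"ay":0,"az":0},{"tx":0,"ty":0,"tz":-2,"ax":0,"ay":0,"az":0},{"tx":0,"ty":0,"tz":-3.5,"ax":0,"ay":0,"az":0},{"tx":0,"ty":0,"tz":-5,"ax":0,"ay":0,"az":0},{"tx":0,"ty":0,"tz":-5,"ax":0,"ay":0,"az":0}]}'
python3 look.py w7 | grep -E "^\[|^(84) .*rect"
python3 - <<'E'
from h import *
z=np.load("w7.npz");P=z["P"];d=z["d"]
n=np.array([.990,-.140]);t=np.array([.140,.990])
m=(d>0)&(P[:,:,2]>25)&(P[:,:,2]<28)&(P[:,:,0]>455);k=m.astype(np.uint8)
nc,L,st,c=cv2.connectedComponentsWithStats(k);i=1+st[1:,4].argmax();q=P[L==i][:,:2]
a=q@n;b=q@t;print("n range",np.percentile(a,[.5,99.5]),"t range",np.percentile(b,[.5,99.5]),"centre",n*484.7+n*20+t*(b.min()+b.max())/2)
m=(d>0)&(P[:,:,2]>100)&(P[:,:,2]<150)
rows=[(r,P[r,255].round(1)) for r in range(230,330,12)];print(rows)
E
```

```text
clock: 10.15
position: [562.5, -157.8, 57.6]
tool_rot: [0.07, 0.998, -0.001, 0.001]
ft_force: [-1.4, -0.7, 4.3]
grip_width: 18.3
gripper_force: 58.8
clock: 10.4
position: [562.5, -157.8, 57.6]
tool_rot: [0.07, 0.998, -0.0, 0.001]
ft_force: [-1.4, -1.0, 5.3]
grip_width: 18.4
gripper_force: 58.9
clock: 10.82
position: [563.5, -157.8, 109.8]
tool_rot: [0.07, 0.998, -0.001, 0.003]
ft_force: [0.7, -0.4, -2.3]
grip_width: 18.6
gripper_force: 58.9
[ 562.85861383 -157.5927822   108.26399172] [ 6.97262851e-02  9.97564559e-01 -4.62650484e-04  1.72648911e-03] [-0.54535107  0.03152288 -3.81878873] [-0.4   0.06  1.82  0.    1.26 -1.83]
84 776 [ 37.8 201.1] [ 527.3 -281.7   85.4] 85.4 rect [ 527.3 -281.8] [19.  19.4] 18.7
84 1916 [503.2 300.8] [635.   -5.4  89.1] 88.7 rect [625.4  -5.5] [  3.  130.8] 89.9
84 380 [255.7 210.3] [ 548.9 -154.9   90.3] 90.2 rect [ 551.7 -154.5] [34.  12.7] 77.3
84 249 [ 13.1 363. ] [ 639.  -338.4   89.5] 89.5 rect [ 639.1 -338.7] [12.8  5. ] 72.4
n range [485.72907646 525.09893513] t range [-134.9198658   42.0997419] centre [ 493.17153038 -116.49124946]
[(230, array([ 553.5, -155.9,  106.9])), (242, array([ 553.5, -155.9,  120.5])), (254, array([ 553.3, -155.8,  132.5])), (266, array([ 554.1, -155.9,  141. ])), (278, array([ 558.4, -156.5,  143.3])), (290, array([ 564.3, -157.4,  143.2])), (302, array([ 569.6, -158.1,  144.2])), (314, array([ 6.956e+02, -1.760e+02,  3.000e-01])), (326, array([ 7.103e+02, -1.781e+02,  4.000e-01]))]
```

View pics/w7.png

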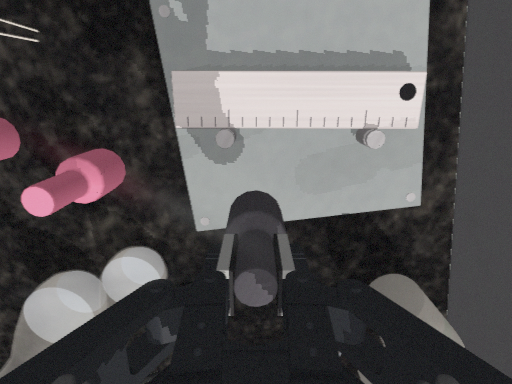

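The weight is held upright, with its underside at about 57 mm and its axis on the TCP. The bar at (300,98) px is still against both pins, at (225,138) and (373,138). I'll carry it over the bar's centre (493.2,-116.5) and lower it.

```bash
python3 -m crank '{"steps":[{"tx":1.5,"ty":0.6,"tz":0,"ax":0,"ay":0,"az":0},{"tx":3.2,"ty":1.3,"tz":0,"ax":0,"ay":0,"az":0},{"tx":5,"ty":2,"tz":0,"ax":0,"ay":0,"az":0},{"tx":6.7,"ty":2.7,"tz":0,"ax":0,"ay":0,"az":0},{"tx":7.5,"ty":3.05,"tz":0,"ax":0,"ay":0,"az":0}]}'
python3 -m crank '{"steps":[{"tx":0,"ty":0,"tz":0.8,"ax":0,"ay":0,"az":0},{"tx":0,"ty":0,"tz":1.6,"ax":0,"ay":0,"az":0},{"tx":0,"ty":0,"tz":2.2,"ax":0,"ay":0,"az":0},{"tx":0,"ty":0,"tz":2.6,"ax":0,"ay":0,"az":0},{"tx":0,"ty":0,"tz":2.6,"ax":0,"ay":0,"az":0}]}'
python3 -m crank '{"steps":[{"tx":0,"ty":0,"tz":0,"ax":0,"ay":0,"az":0},{"tx":0,"ty":0,"tz":0,"ax":0,"ay":0,"az":0}]}'
python3 -c "
from h import *
for i in range(3):
  s=manip.state();optics.get_image('top');print(s['position'].round(2),s['ft_force'].round(1))"
```

```text
clock: 11.28
position: [488.9, -115.1, 104.2]
tool_rot: [0.07, 0.998, 0.001, -0.002]
ft_force: [-0.7, -0.2, -3.7]
grip_width: 18.6
gripper_force: 58.8
clock: 11.7
position: [491.2, -116.6, 78.6]
tool_rot: [0.07, 0.998, 0.0, -0.001]
ft_force: [-0.1, 1.3, -3.9]
grip_width: 18.2
gripper_force: 58.8
clock: 11.87
position: [492.2, -116.9, 80.5]
tool_rot: [0.07, 0.998, -0.0, 0.0]
ft_force: [0.1, 0.6, -3.6]
grip_width: 18.7
gripper_force: 58.9
[ 492.17 -116.92   80.53] [ 0.1  0.6 -3.6]
[ 492.27 -116.91   80.78] [ 0.2  0.6 -3.7]
[ 492.23 -116.9    80.86] [ 0.1  0.7 -3.3]
```

```bash
python3 -m crank '{"steps":[{"tx":-0.1,"ty":0,"tz":0.1,"ax":0,"ay":0,"az":0},{"tx":-0.1,"ty":0,"tz":0.2,"ax":0,"ay":0,"az":0},{"tx":-0.1,"ty":0,"tz":0.25,"ax":0,"ay":0,"az":0},{"tx":-0.1,"ty":0,"tz":0.25,"ax":0,"ay":0,"az":0}]}'
python3 -m crank '{"steps":[{"tx":0,"ty":0,"tz":0.05,"ax":0,"ay":0,"az":0},{"tx":0,"ty":0,"tz":0.05,"ax":0,"ay":0,"az":0},{"tx":0,"ty":0,"tz":0.05,"ax":0,"ay":0,"az":0}]}'
python3 -m crank '{"steps":[{"tx":0,"ty":0,"tz":0.05,"ax":0,"ay":0,"az":0},{"tx":0,"ty":0,"tz":0.05,"ax":0,"ay":0,"az":0},{"tx":0,"ty":0,"tz":0.05,"ax":0,"ay":0,"az":0}]}'
```

```text
clock: 12.35
position: [492.6, -116.7, 77.7]
tool_rot: [0.07, 0.998, 0.0, -0.0]
ft_force: [-0.2, -0.2, -3.7]
grip_width: 18.6
gripper_force: 58.9
clock: 12.6
position: [492.8, -116.8, 77.6]
tool_rot: [0.07, 0.998, -0.0, 0.0]
ft_force: [-0.9, 0.1, -1.4]
grip_width: 18.2
gripper_force: 59.0
clock: 12.85
position: [493.0, -116.8, 77.6]
tool_rot: [0.07, 0.998, -0.0, 0.0]
ft_force: [-2.7, 0.7, 3.8]
grip_width: 18.3
gripper_force: 59.6
```

It has landed. Now release, rise and check.

```bash
python3 -m crank '{"steps":[{"tx":0,"ty":0,"tz":0,"ax":0,"ay":0,"az":0},{"tx":0,"ty":0,"tz":0,"ax":0,"ay":0,"az":0},{"tx":0,"ty":0,"tz":0,"ax":0,"ay":0,"az":0},{"tx":0,"ty":0,"tz":0,"ax":0,"ay":0,"az":0},{"tx":0,"ty":0,"tz":0,"ax":0,"ay":0,"az":0}]}' 5.5
python3 -m crank '{"steps":[{"tx":0,"ty":0,"tz":-1,"ax":0,"ay":0,"az":0},{"tx":0,"ty":0,"tz":-3,"ax":0,"ay":0,"az":0},{"tx":0,"ty":0,"tz":-6,"ax":0,"ay":0,"az":0},{"tx":0,"ty":0,"tz":-8,"ax":0,"ay":0,"az":0},{"tx":0,"ty":0,"tz":-9,"ax":0,"ay":0,"az":0}]}'
python3 -m crank '{"steps":[{"tx":-1,"ty":0,"tz":0,"ax":0,"ay":0,"az":0},{"tx":-2,"ty":0,"tz":0,"ax":0,"ay":0,"az":0},{"tx":-3,"ty":0,"tz":0,"ax":0,"ay":0,"az":0},{"tx":-3,"ty":0,"tz":0,"ax":0,"ay":0,"az":0},{"tx":-3,"ty":0,"tz":0,"ax":0,"ay":0,"az":0}]}'
python3 look.py w8 | grep -E "^\[|^(29.5|22|84) .*rect";  python3 - <<'E'
from h import *
z=np.load("w8.npz");P=z["P"];d=z["d"];n=np.array([.990,-.140]);t=np.array([.140,.990])
q=P[(d>0)&(P[:,:,2]>25)&(P[:,:,2]<27.5)&(P[:,:,0]>440)&(P[:,:,0]<540)][:,:2];a=q@n;b=q@t
E=np.array([(lo+2,np.percentile(a[m],2)) for lo in range(-132,40,4) if (m:=(b>lo)&(b<lo+4)).sum()>15])
f=np.polyfit(*E.T,1);k=abs(E[:,1]-np.polyval(f,E[:,0]))<1;f=np.polyfit(*E[k].T,1)
print("slope deg",np.degrees(f[0]),"n mid",np.polyval(f,-44),k.sum(),len(E))
kn=P[(d>0)&(P[:,:,2]>108)&(P[:,:,2]<115)&(abs(P[:,:,1]+116)<25)];print("knob top",cv2.minEnclosingCircle(kn[:,:2].astype(np.float32)),kn[:,2].max())
E
```

```text
clock: 13.27
position: [492.8, -116.9, 76.9]
tool_rot: [0.07, 0.998, -0.0, 0.0]
ft_force: [-0.9, -0.4, 1.0]
grip_width: 55.4
gripper_force: 0.0
clock: 13.68
position: [494.5, -117.5, 171.3]
tool_rot: [0.07, 0.998, -0.001, 0.003]
ft_force: [0.5, -0.1, 0.3]
grip_width: 55.2
gripper_force: 0.0
clock: 14.1
position: [522.3, -120.9, 166.3]
tool_rot: [0.07, 0.998, 0.0, -0.001]
ft_force: [0.4, -0.5, 0.6]
grip_width: 54.9
gripper_force: 0.0
[ 522.01062541 -120.79268143  166.26005792] [ 6.96982832e-02  9.97567792e-01  2.16106945e-04 -7.77093141e-04] [ 0.43319809 -0.16961728  0.24757784] [-0.37 -0.11  1.88 -0.    1.37 -1.8 ]
22 119 [138.8  17.2] [ 369.2 -197.3   25.2] 25.3 rect [ 369.1 -199.4] [ 7.5 29.2] 35.5
22 6623 [254.8 149.4] [ 492.7 -116.5   26.3] 26.4 rect [ 498.9 -117.3] [179.9  50.4] 81.9
22 194 [ 18.5 176.6] [ 487.2 -348.4   25.3] 25.3 rect [ 487.7 -351.7] [35.3 15.7] 11.4
22 120 [107.1 198.9] [ 521.5 -269.4   25.1] 25.0 rect [ 522.2 -271.5] [33.5 12.1] 26.0
22 188 [133.5 269.6] [ 603.5 -264.2   25.3] 25.3 rect [ 604.5 -267.8] [45.1 13.8] 73.5
22 132 [ 75.7 287.1] [ 615.9 -332.6   2
[... 891 characters left out ...]
ct [ 678.6 -125.9] [16.5 39. ] 3.8
29.5 63 [196.  331.2] [ 687.2 -211.1   32.1] 31.6 rect [ 689.2 -211.2] [18.4  6.1] 18.5
29.5 130 [272.6 337. ] [ 706.5 -126.    32.9] 33.2 rect [ 704.4 -126.3] [33.8 12.4] 86.0
84 2248 [406.  136.6] [492.8  -5.4  90.1] 90.2 rect [508.   -5.4] [217.    2.2] 0.0
84 71 [255.  153.3] [ 484.8 -115.2   90. ] 89.8 rect [ 486.1 -115.2] [18.1  6.3] 78.5
84 406 [ 59.9 231.5] [ 527.2 -281.6   85.4] 85.3 rect [ 527.3 -282. ] [18.9 19.2] 0.6
84 170 [376.2 350.9] [682.1 -30.   89.4] 87.7 rect [683.8 -28. ] [30.7  9.7] 40.1
slope deg -0.009375215520468758 n mid 486.2134147119294 38 38
knob top ((492.7044677734375, -116.40846252441406), 9.982231140136719) 113.4136606919424
```

The weight stands upright at (492.7,-116.4), within a millimetre of the bar's middle. The bar is parallel to the pins and against them, and the pins haven't moved. The robot is clear, so I'll hand in.

```bash
python3 -c "
from workcell import job_done
print(job_done())"
```

```text
the job is handed in; nothing more can be done
None
```

The job is handed in at about 14 s of the 58 s: the straightedge was pressed on both pins at about 12 N total push, and the steel weight stands on its middle; my last measurements showed the bar still against both pins, the pins unmoved and the robot clear.

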